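# Weigh the jar carrier on the hook scale and pack it

### The job

Weigh this order: hang the wooden jar carrier by the middle of its handle on the hook of the spring scale, easing its weight on slowly so the pointer never jumps and the scale is never hauled down towards its stop, then let go and let it hang still for two seconds. Then take hold again, ease it up off the hook and set it down gently, flat and fully inside the open carton, and let go. Keep the carrier upright, do not push hard against the scale or its stand, and leave the mug, the jar and the clay block alone.

Things in the scene. Friction and masses are not known exactly. Their poses are not given: they have to be found in the camera images.
- carrier: Loose wooden carrier wedged full of ten small jars (one rigid piece, 230 long x 80 wide x 129 high mm, 0.17 to 0.55 kg, hidden; centre of mass below the handle's middle). Origin: centre of its underside; x along its length and handle, z up. End boards rise 7 mm above the handle bar; jar tops end 55 mm below the handle axis.
- handle_mid (a point): Middle of the carrier's handle, on the axis of the bar, 115 mm above the carrier's underside. Round bar, 14 mm diameter, along the carrier's x, free for 105 mm to either side. Two collars (20 mm diameter) fill 13 to 20 mm either side of the middle: the hook belongs between them. Gripped 70 mm from the middle at the robot's end, leaning back 25 degrees, the hand clears the scale's tube.
- scale_stand: Fixed bench stand with hanging tube scale, carries the hook. Origin: on the table below the hook; x from the hook to the post, z up. Post 14 mm thick, 530 mm high, 170 mm from the hook; base 12 mm high, 130 mm wide, from x = 40 to 210 mm; crossbar at 500 mm height. Upright tube above the hook, 27 mm diameter, 320 to 469 mm above the table. The carrier hangs with its handle along this x.
- hook_seat (a point): Inside bottom of the hook, where the handle's underside rests (handle axis 7 mm higher); moves with the hook, 230 mm above the table when empty. Hook: steel strip 10 mm wide (stand's x), 4 mm thick, bent to a J in the stand's yz plane, 21 mm wide inside, shank on the +y side, tip on the -y side. Stiff sideways. It lies in the same directions as the stand's axes.
- hook_tip (a point): Top of the hook's tip, 26 mm above and 19 mm to the -y side (stand's axes) of the seat. The hook is open on this side: from the tip up to 65 mm above the seat, where the strip turns back to the rod above the seat. The bar goes in here from -y towards +y until above the seat, then down; it comes off in reverse.
- hook (a joint): Pull of the spring scale: how far the hook is drawn down, m. 0 empty, about 13 mm per newton (75 N/m, stiff stop at 95 mm); the black pointer on the tube moves with it. Lightly damped: a load let go too early or pulled too low makes it jump and bounce. It should never move faster than about 50 mm/s.
- carton: Open cardboard mailing box fixed on the table, 280 x 124 mm outside, 272 x 116 mm inside, walls 55 mm high, floor 4 mm thick; flaps folded down outside reach 8 mm farther out. Origin: centre of its underside; x along its length, z up. The carrier goes in lengthwise, either way round, standing on the floor.
- mug: Blue mug with a handle, 76 mm diameter, 85 mm high, origin at its underside. Bystander.
- bead_jar: Corked glass jar, 52 mm diameter, 78 mm high, origin at its underside. Bystander.
- clay_block: Brown block of clay, 65 x 55 x 22 mm, origin at its underside. Bystander.

How it is judged:
By the outcome, as a careful person would: the job done as asked, in the order asked, and still so for the second after the job is handed in, with the robot touching nothing.
It also fails if it takes over 72 s, if anything falls off the work surface, if the arm or the gripper's body presses on something with over 40 N, if the wrist force passes 120 N, or if a joint passes its speed limit or range.

### The arm

A 6-joint arm with a two-finger parallel gripper is mounted at the origin on the work surface. World frame = base frame: x ahead of the robot, y to its left, z up, the work surface at z = 0. Lengths are in m, angles in degrees, forces in N, time in s.
With the tool pointing down it reaches from about 0.25 to 0.725 m from the base axis. Payload 9.7 kg.
Tool frame: the origin (TCP) lies on the centre line of the jaws, within the pads' length; the fingertips stand 14 mm ahead of it and the grasp point (between the pads) lies 5 mm behind it; z points along the fingers, y is the line along which they close (so a half turn about z gives the same grasp; the last joint's range is limited). The gripper opens to 85 mm and grips with 20 to 120 N. Pads are 22 mm wide; open, the fingers measure 114 mm over their backs; the gripper's body (76 mm by 85 mm) begins 54 mm behind the grasp point. The pads swing forward as they close: fully open they stand 13 mm farther back than shut.
Start: joints at [-66.291, 4.979, 10.078, 95.1, 0, 90], TCP at [0.221, -0.504, 0.245] pointing down, gripper open.
Joint ranges: [-179.16, 179.16], [-48.56, 103.87], [-65.8, 70.77], [-126.05, 130.52], [-82.76, 87.17], [-180, 180]. Speed limits (degrees/s): [127.2, 127.2, 147.25, 180, 180, 180].

### API

Orientations are given as [roll, pitch, yaw] about the fixed x, y, z axes, in that order (R = Rz(yaw) Ry(pitch) Rx(roll)).
In Python, from bench import readout, vision, workorder gives the robot as it stands.
- The arm moves only by the tool move_arm, never from a script. Its argument "commands" is a list of rows, each a list of 2 entries, a list of its own where there are three numbers: the shift along the tool's x, y, z in cm, then the turn about the tool's z in degrees. In form: [[[dx, dy, dz], spin], ...]. A call has 1 to 8 rows; each row is the pose to reach, as a shift and turn from the pose commanded when the call began, along the tool's axes at that moment; what a row does not reach only later rows make up. A row lasts 1/10 s, in which the tool goes at most 50 mm and 8.59 degrees, less where a joint would pass 70% of its speed; a pose out of reach is approached as far as the arm can. A call with a gripper value outside its range is refused whole. "gripper" is the finger opening in cm, from 0 to 8.54, set as the call begins (left out, the last holds). The fingers move at their own pace and stop on an object; "grip_force" is the grip in N (left out, the last holds). Time passes only in rows, so rows that repeat a pose let the fingers close. It gives the time, the measured TCP pose, the force, the opening and the grip force at its end, in the units of the state.
- readout.sense(): the state, without advancing time (a new reading comes with each control period).
- vision.grab_frame(name): name is "side" or "top"; returns a dict with "color" (480x640x3 uint8, blue, green, red), "fx", "fy", "cx", "cy" (pixels), "cam_to_world" (4x4, takes a point from camera to world coordinates). Camera axes: x right, y down, z forward; pixel columns grow to the right and rows downward; lengths in m; the calibration is good to about 2 mm. A picture is of the moment at which its call begins. There is no depth.
- workorder.sign_off(): hands the job in; it is judged then, once.
The state is a dict: "t": time; "q": joint angles; "qvel": joint speeds; "effort": joint torques, N m; "tcp_pos": TCP position; "ee_rot": TCP orientation; "force": force on the tool from outside, world axes, zero at the start; "torque": the same for the moment, N m; "gripper_width": finger opening in m; "finger_force": force on a finger pad.
Only numpy, scipy, OpenCV 4.12 (cv2) and the standard library are available. Lean on these libraries where they do the work, as an engineer would, in place of code of your own. Each camera call takes 0.05 s, during which the arm holds its last target. There are 200 camera calls.

## Working session

There is one attempt and no reset: what is moved stays moved. The work goes in short steps, Python scripts to look and compute and a tool call to move; the robot and the scene stay as the last step left them, time stands still between calls to the robot, and variables do not carry over. Pictures are saved under pics/ and viewed, at most 10 in all, crops included, and the job is handed in when it is done.

Besides the shell and the picture viewer there is one more tool, called after "Request:" as name([rows], argument=value, ...), one row to a line, values as JSON. move_arm: Moves the arm, as the interface text tells. Its arguments: {"type":"object","properties":{"commands":{"type":"array","items":{"type":"array"}},"gripper":{"type":"number"},"grip_force":{"type":"number"}},"required":["commands"]}

```bash
ls; mkdir -p pics; python3 - <<'E'
from bench import readout, vision
import cv2
s=readout.sense(); print({k:s[k] for k in('t','tcp_pos','ee_rot','force','gripper_width')})
for n in('side','top'):
    f=vision.grab_frame(n); cv2.imwrite(f'pics/{n}0.png',f['color']); print(n,f['fx'],f['fy'],f['cx'],f['cy']); print(f['cam_to_world'])
E
```

```text
pics
{'t': 0.0, 'tcp_pos': array([ 0.22104503, -0.50337734,  0.24457305]), 'ee_rot': array([-1.79921422e+02,  5.09938874e-04,  2.37069061e+01]), 'force': array([-1.0678527 , -0.02646029,  0.84132932]), 'gripper_width': 0.0852455487677779}
side 581.2604183025844 581.2604183025844 322.30766635213104 237.890574707362
[[ 0.77563912 -0.33984059  0.53187624 -0.43835787]
 [-0.63116996 -0.41373992  0.65608213 -1.18404312]
 [-0.0029049  -0.84458727 -0.53541003  1.10557927]
 [ 0.          0.          0.          1.        ]]
top 574.6429228595264 574.6429228595264 315.28419533325956 240.51120678468035
[[-0.00542835 -0.98328097  0.18201391  0.2302968 ]
 [-0.99997481  0.00617019  0.00350972  0.00248669]
 [-0.0045741  -0.18199028 -0.98328969  1.75543325]
 [ 0.          0.          0.          1.        ]]
```

View pics/side0.png

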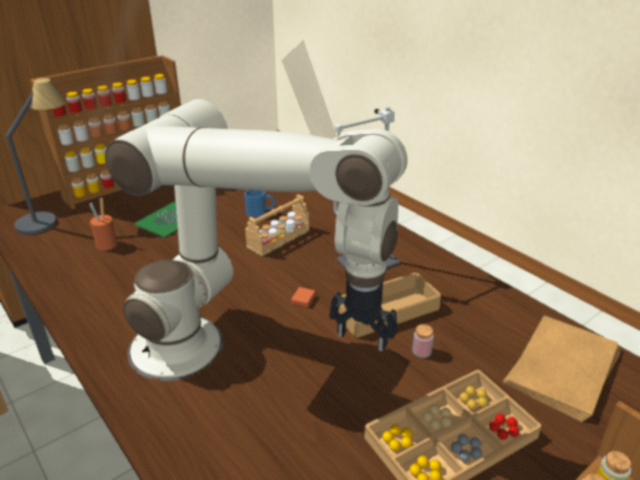

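View pics/top0.png

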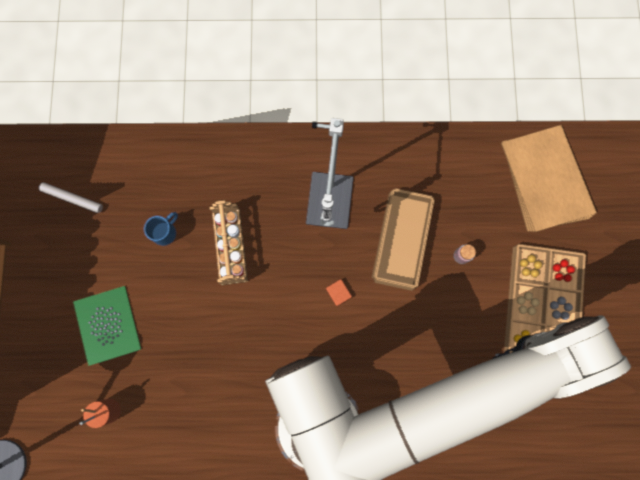

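The top view shows the carrier at (229,242), the scale at (330,170) with its post top at (336,126), and the carton at (405,239). The mug is at (160,229), the clay at (339,292) and the jar at (465,253). I'll zoom in to get precise corners.

```bash
python3 - <<'E'
import cv2,numpy as np
t=cv2.imread('pics/top0.png'); s=cv2.imread('pics/side0.png')
def crop(im,x0,y0,w,h,k):
    c=cv2.resize(im[y0:y0+h,x0:x0+w],None,fx=k,fy=k,interpolation=cv2.INTER_CUBIC)
    for x in range(-(-x0//10)*10,x0+w,10):
        L=8 if x%50 else 16; cv2.line(c,((x-x0)*k,0),((x-x0)*k,L),(255,255,255),1)
        if x%50==0: cv2.putText(c,str(x),((x-x0)*k,28),0,.4,(255,255,255),1)
    for y in range(-(-y0//10)*10,y0+h,10):
        L=8 if y%50 else 16; cv2.line(c,(0,(y-y0)*k),(L,(y-y0)*k),(255,255,255),1)
        if y%50==0: cv2.putText(c,str(y),(18,(y-y0)*k+4),0,.4,(255,255,255),1)
    return c
cv2.imwrite('pics/top_crop.png',crop(t,200,110,240,190,3)[:570,:720])
a=crop(s,240,190,75,65,5); b=crop(s,325,100,130,240,2)
W=np.zeros((600,800,3),np.uint8); W[:325,:375]=a; W[:480,400:660]=b
cv2.imwrite('pics/side_crop.png',W)
E
```

```text
(no output)
```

View pics/top_crop.png

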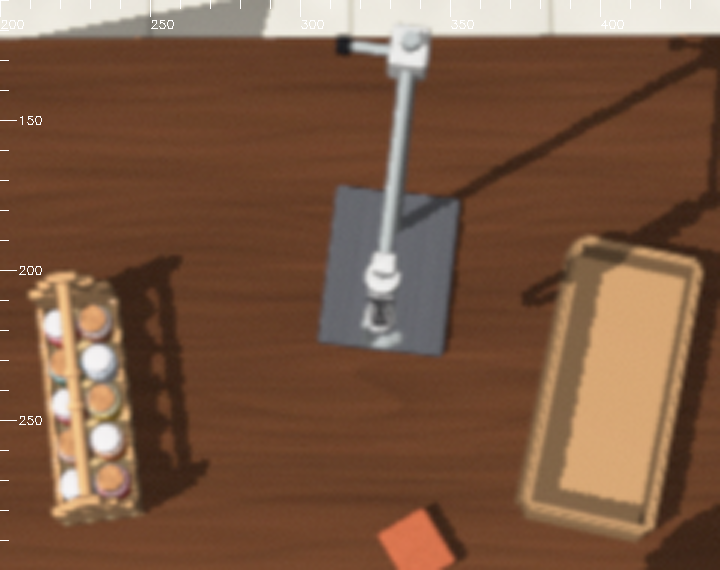

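View pics/side_crop.png

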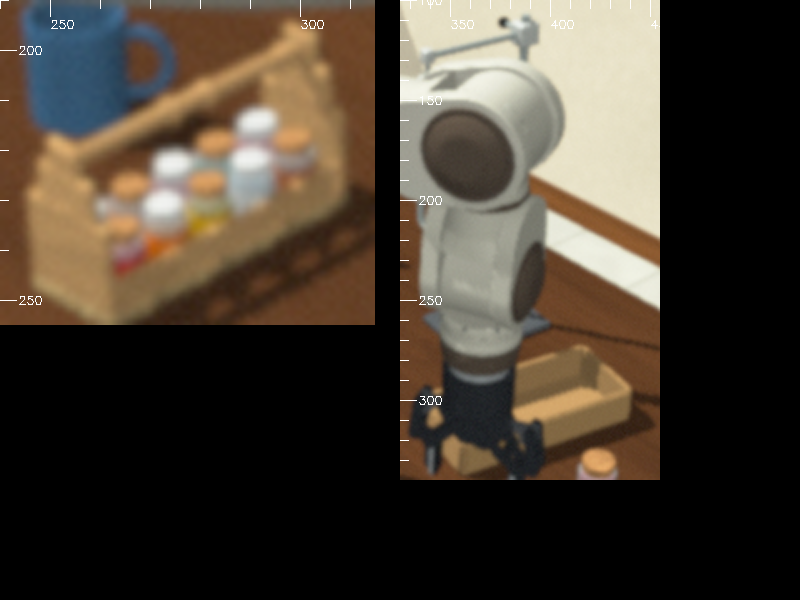

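The crops give the carrier's handle ends, the stand's base corners and crossbar, and the carton's rim corners. Next I fit the poses. Moves can't tilt the hand, so I also check how far the wrist sticks out radially.

```bash
cat > h.py <<'E'
import numpy as np
from scipy.optimize import least_squares
from bench import vision,readout
C={}
def cam(n):
    if n not in C:
        import pickle,os
        if not os.path.exists(n+'.pkl'):
            f=vision.grab_frame(n); pickle.dump({k:f[k] for k in f if k!='color'},open(n+'.pkl','wb'))
        C[n]=pickle.load(open(n+'.pkl','rb'))
    return C[n]
def proj(n,P):
    f=cam(n); T=np.linalg.inv(f['cam_to_world']); p=T[:3,:3]@np.asarray(P,float)+T[:3,3]
    return np.array([f['fx']*p[0]/p[2]+f['cx'],f['fy']*p[1]/p[2]+f['cy']])
def ray(n,uv):
    f=cam(n); M=f['cam_to_world']; d=M[:3,:3]@np.array([(uv[0]-f['cx'])/f['fx'],(uv[1]-f['cy'])/f['fy'],1]); return M[:3,3],d
def onz(n,uv,z):
    o,d=ray(n,uv); return o+d*(z-o[2])/d[2]
def W(p,l):
    c,s=np.cos(p[2]),np.sin(p[2]); return np.array([p[0]+c*l[0]-s*l[1],p[1]+s*l[0]+c*l[1],l[2]])
def fit(obs,p0):
    r=least_squares(lambda p:np.concatenate([proj(n,W(p,l))-np.array(uv) for n,l,uv in obs]),p0,x_scale=[.1,.1,.1],loss='soft_l1')
    print('x y yawdeg',r.x[:2].round(4),np.degrees(r.x[2]).round(2)); print(np.array([proj(n,W(r.x,l))-np.array(uv) for n,l,uv in obs]).round(1).tolist()); return r.x
E
python3 - <<'E'
from h import *
t=lambda X,Y:(200+X/3,110+Y/3)
s=lambda X,Y:(240+X/5,190+Y/5)
print('carrier')
fit([('top',(.105,0,.115),t(65,285)),('top',(-.105,0,.115),t(80,495)),
 ('side',(-.115,-.04,0),s(110,325)),('side',(-.115,.04,0),s(38,280)),('side',(.115,-.04,0),s(345,205)),
 ('side',(-.115,0,.115),s(62,147)),('side',(.115,0,.115),s(303,42))],[.5,.25,0.])
print('stand')
fit([('top',(.21,.065,.012),t(337,185)),('top',(.21,-.065,.012),t(460,200)),('top',(.04,-.065,.012),t(443,355)),('top',(.04,.065,.012),t(318,342)),
 ('top',(.17,0,.53),t(411,42)),('top',(0.05,0,.505),t(393,200))],[.45,0,0.])
print('carton')
fit([('top',(.14,.062,.055),t(585,240)),('top',(.14,-.062,.055),t(700,262)),('top',(-.14,-.062,.055),t(645,535)),('top',(-.14,.062,.055),t(522,510))],[.4,-.2,0.])
print('mug',onz('top',(158,232),.04),'jar',onz('top',(465,254),.06),'clay',onz('top',(339,292),.022))
q=readout.sense()['tcp_pos']; az=np.radians(-66.29); r=np.array([np.cos(az),np.sin(az),0])
for h in(0,.1,.2,.25,.3,.37,.42): print(h,[proj(n,q+[0,0,h]).round(0) for n in('side','top')],proj('side',q+r*.07+[0,0,h]).round(0))
# cap centre in arm plane
o,d=ray('side',(389,241)); n=np.cross(r,[0,0,1]); k=((q-o)@n)/(d@n); P=o+k*d-q; print('cap rad,h',P@r,P[2])
E
```

```text
carrier
x y yawdeg [0.5405 0.2713] 6.53
[[-0.1, -1.0], [1.5, -0.5], [-0.9, 0.0], [-1.5, 0.0], [0.3, -1.5], [-1.2, 2.3], [0.4, -0.4]]
stand
x y yawdeg [ 0.5574 -0.0227] -6.95
[[0.1, 0.1], [0.1, -0.4], [0.1, 0.5], [0.1, 0.1], [-0.1, -1.0], [-0.2, 0.5]]
carton
x y yawdeg [ 0.5499 -0.2594] -13.65
[[-1.2, -0.0], [0.3, 1.7], [0.2, -0.0], [0.3, -1.3]]
mug [0.57722811 0.48789351 0.04      ] jar [ 0.50039703 -0.43798322  0.06      ] clay [ 0.39273112 -0.06202283  0.022     ]
0 [array([361., 340.]), array([514., 349.])] [392. 350.]
0.1 [array([363., 304.]), array([528., 350.])] [395. 314.]
0.2 [array([365., 264.]), array([544., 350.])] [398. 274.]
0.25 [array([366., 243.]), array([553., 350.])] [400. 252.]
0.3 [array([367., 221.]), array([563., 350.])] [402. 230.]
0.37 [array([368., 188.]), array([578., 350.])] [404. 196.]
0.42 [array([369., 163.]), array([590., 350.])] [406. 171.]
cap rad,h 0.04731308275912709 0.26860777756000304
```

Request:
move_arm([
  [[26.3,-30.3,0],8.6],
  [[26.3,-30.3,0],8.6],
  [[26.3,-30.3,0],8.6],
  [[26.3,-30.3,0],8.6],
  [[26.3,-30.3,0],8.6],
  [[26.3,-30.3,0],8.6],
  [[26.3,-30.3,0],8.6],
  [[26.3,-30.3,0],8.6],
], gripper=6)

```text
t: 1.0
tcp_pos: [0.3397, -0.1197, 0.2454]
ee_rot: [180.0, -0.0, 15.1]
force: [1.5, -1.4, 0.1]
gripper_width: 0.06
finger_force: 0.0
```

```bash
cat >> h.py <<'E'
def delta(x,y,z,yaw):
    s=readout.sense(); p=s['tcp_pos']; r=s['ee_rot']
    from scipy.spatial.transform import Rotation as R
    M=R.from_euler('xyz',r,degrees=True).as_matrix()
    d=M.T@(np.array([x,y,z])-p)*100
    print('t',round(s['t'],2),'pos',p.round(4),'rot',r.round(2),'F',s['force'].round(2),'w',round(s['gripper_width'],4),'ff',s['finger_force'])
    print('shift cm',d.round(2),'spin',round((r[2]-yaw+180)%360-180,2))
E
python3 -c "
from h import *; delta(.459,.262,.245,6.5); print(readout.sense()['q'])"
```

```text
t 1.0 pos [ 0.3397 -0.1197  0.2454] rot [ 1.7997e+02 -4.0000e-02  1.5080e+01] F [ 1.49 -1.38  0.14] w 0.06 ff 0.0
shift cm [ 21.45 -33.75   0.04] spin 8.58
[-1.94126754e+01 -2.07617125e+01 -1.27692689e+01  9.79411019e+01
  2.66059401e-03  1.45510581e+02]
```

Request:
move_arm([
  [[2.7,-4.2,0],-8.5],
  [[5.4,-8.4,0],-17],
  [[8,-12.6,0],-25.5],
  [[10.7,-16.8,0],-34],
  [[13.4,-21,0],-42.5],
  [[16.1,-25.2,0],-51],
  [[18.8,-29.5,0],-59.5],
  [[21.4,-33.7,0],-68],
])

```text
t: 1.8
tcp_pos: [0.4586, 0.2617, 0.2452]
ee_rot: [180.0, -0.0, 83.5]
force: [0.7, -0.6, 0.5]
gripper_width: 0.0599
finger_force: 0.0
```

Request:
move_arm([
  [[0,0,0],-8.5],
  [[0,0,0],-17],
  [[0,0,0],-25.5],
  [[0,0,0],-34],
  [[0,0,0],-42.5],
  [[0,0,0],-51],
  [[0,0,0],-59.5],
  [[0,0,0],-68],
])

```text
t: 2.6
tcp_pos: [0.4584, 0.2594, 0.2451]
ee_rot: [-180.0, -0.0, 151.5]
force: [0.0, -0.2, 0.2]
gripper_width: 0.0597
finger_force: 0.0
```

Request:
move_arm([
  [[0,0,0],-8.5],
  [[0,0,0],-17],
  [[0,0,0],-25.5],
  [[0,0,0],-34],
  [[0,0,0],-35.5],
  [[0,0,0],-35.5],
])

```text
t: 3.2
tcp_pos: [0.4584, 0.2594, 0.2452]
ee_rot: [-180.0, -0.0, -173.6]
force: [-0.5, 0.8, 0.4]
gripper_width: 0.0599
finger_force: 0.0
```

```bash
python3 - <<'E'
from h import *
import cv2
delta(.459,.262,.245,-173.5); print(readout.sense()['q'])
f=vision.grab_frame('side')['color']; cv2.imwrite('pics/side1.png',f)
g=vision.grab_frame('top')['color']; cv2.imwrite('pics/top1.png',g)
H=W([.5574,-.0227,np.radians(-6.95)],(0,0,.237)); print(proj('side',H),proj('top',H))
k=5
def crop(im,x0,y0,w,h,k):
    c=cv2.resize(im[y0:y0+h,x0:x0+w],None,fx=k,fy=k,interpolation=cv2.INTER_CUBIC)
    for x in range(-(-x0//10)*10,x0+w,10):
        cv2.line(c,((x-x0)*k,0),((x-x0)*k,8),(255,255,255),1); cv2.putText(c,str(x),((x-x0)*k,20),0,.35,(255,255,255),1)
    for y in range(-(-y0//10)*10,y0+h,10):
        cv2.line(c,(0,(y-y0)*k),(8,(y-y0)*k),(255,255,255),1); cv2.putText(c,str(y),(10,(y-y0)*k+4),0,.35,(255,255,255),1)
    return c
Wd=np.zeros((600,800,3),np.uint8)
u,v=proj('side',H).astype(int); Wd[:,:400]=crop(f,u-32,v-60,80,120,5)
u,v=proj('top',H).astype(int); Wd[:300,400:]=crop(g,u-40,v-30,80,60,5)
u,v=proj('top',[.459,.262,.12]).astype(int); Wd[300:,400:]=crop(g,u-40,v-30,80,60,5)
cv2.imwrite('pics/hook.png',Wd)
E
```

```text
t 3.2 pos [0.4584 0.2594 0.2452] rot [-1.7999e+02 -1.0000e-02 -1.7355e+02] F [-0.52  0.8   0.39] w 0.0599 ff 0.0
shift cm [-0.09  0.25  0.02] spin -0.05
[ 2.95028522e+01  1.77894924e+00  6.71160746e+00  9.49469435e+01
 -2.17112634e-03  2.30532325e+01]
[336.1614692  209.66412775] [326.52007486 223.68854411]
```

View pics/hook.png

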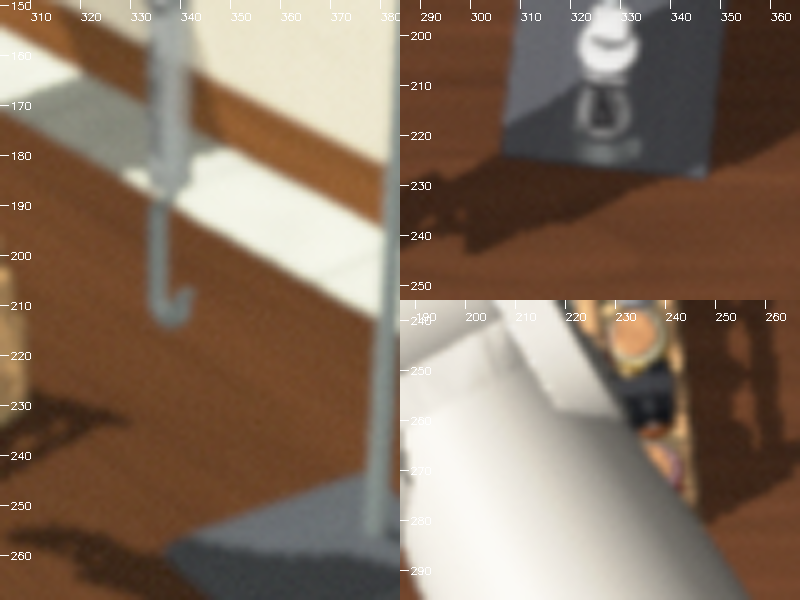

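The side crop shows the tube centred at column 337.8, row 179. The hook's shank is at (335.4,199), its outer bottom at (338.4,214.6) and its tip at (341.8,206.6). In the top view the hook's bottom is at about (328,223). I'll compare these with what the stand fit predicts.

```bash
python3 - <<'E'
from h import *
p=[.5574,-.0227,np.radians(-6.95)]
t=lambda X,Y:(200+X/3,110+Y/3)
obs=[('side',(0,0,.34),(337.8,180)),('side',(0,.0125,.28),(335.4,199)),('side',(0,0,.226),(338.4,214.6)),('side',(0,-.019,.256),(341.8,206.6)),('top',(0,0,.232),(328,223)),('top',(0,0,.5),(327.6,203))]
for n,l,uv in obs: print(n,l,proj(n,W(p,l)).round(1),uv)
base=[('top',(.21,.065,.012),t(337,185)),('top',(.21,-.065,.012),t(460,200)),('top',(.04,-.065,.012),t(443,355)),('top',(.04,.065,.012),t(318,342)),
 ('top',(.17,0,.53),t(411,42)),('top',(0.05,0,.505),t(393,200))]
fit(obs+base,p)
# check side-camera bias with base corner of stand & carton corners
print(proj('side',W(p,(.04,.065,.012))),'obs',(304+163/5,149+552/5))
# hook-only translation, yaw fixed
r=least_squares(lambda q:np.concatenate([proj(n,W([q[0],q[1],p[2]],l))-np.array(uv) for n,l,uv in obs[1:5]]),p[:2],x_scale=.1,loss='soft_l1');print(r.x)
E
```

```text
side (0, 0, 0.34) [336.5 179. ] (337.8, 180)
side (0, 0.0125, 0.28) [334.  195.4] (335.4, 199)
side (0, 0, 0.226) [336.1 212.8] (338.4, 214.6)
side (0, -0.019, 0.256) [339.7 206.8] (341.8, 206.6)
top (0, 0, 0.232) [326.5 224.1] (328, 223)
top (0, 0, 0.5) [328.2 199.1] (327.6, 203)
x y yawdeg [ 0.5579 -0.0254] -6.11
[[-0.6, -0.7], [-0.7, -3.3], [-1.6, -1.5], [-1.3, 0.4], [-0.5, 0.9], [1.8, -4.1], [-0.0, 0.1], [0.0, -0.9], [0.8, -0.0], [0.7, 0.2], [-0.0, -1.3], [0.6, 0.3]]
[334.80663262 257.01234159] obs (336.6, 259.4)
[ 0.55978949 -0.02843953]
```

Request:
move_arm([
  [[-0.1,0.25,3],0],
  [[-0.1,0.25,7],0],
  [[-0.1,0.25,10],0],
  [[-0.1,0.25,12.0],0],
  [[-0.1,0.25,13.0],0],
  [[-0.1,0.25,13.5],0],
  [[-0.1,0.25,13.5],0],
])

```text
t: 4.0
tcp_pos: [0.4593, 0.2621, 0.1106]
ee_rot: [180.0, 0.0, -173.4]
force: [0.2, -0.4, 0.1]
gripper_width: 0.0599
finger_force: 0.0
```

Request:
move_arm([
  [[0,0,0],0],
  [[0,0,0],0],
  [[0,0,0],0],
  [[0,0,0],0],
  [[0,0,0],0],
  [[0,0,0],0],
  [[0,0,0],0],
  [[0,0,0],0],
], gripper=0.6, grip_force=110)

```text
t: 4.8
tcp_pos: [0.4595, 0.2619, 0.1111]
ee_rot: [180.0, 0.1, -173.4]
force: [-1.1, -3.0, 5.9]
gripper_width: 0.0109
finger_force: 107.3
```

Request:
move_arm([
  [[0,0,-0.1],0],
  [[0,0,-0.3],0],
  [[0,0,-0.6],0],
  [[0,0,-0.9],0],
  [[0,0,-1.2],0],
  [[0,0,-1.5],0],
  [[0,0,-1.5],0],
  [[0,0,-1.5],0],
])

```text
t: 5.6
tcp_pos: [0.4592, 0.262, 0.1253]
ee_rot: [180.0, -0.0, -173.4]
force: [0.3, 0.0, -3.4]
gripper_width: 0.0109
finger_force: 107.2
```

```bash
python3 -c "
from h import *; s=readout.sense(); delta(.459,.262,.245,-173.5); print(s['torque'],s['finger_force'])"
```

```text
t 5.6 pos [0.4592 0.262  0.1253] rot [ 180.     -0.   -173.39] F [ 0.26  0.03 -3.43] w 0.0109 ff 107.24716901779175
shift cm [  0.02   0.   -11.97] spin 0.11
[ 0.01014157  0.29735034 -0.01386385] 107.24716901779175
```

Request:
move_arm([
  [[0,-0.3,-0.8],0],
  [[0.2,-1.2,-1.8],1],
  [[0.6,-2.8,-2.8],2.5],
  [[1.1,-4.8,-3.5],4],
  [[1.6,-7.0,-4.0],5.5],
  [[2.0,-9.3,-4.0],7],
  [[2.5,-11.6,-4.0],8],
  [[3.0,-13.9,-4.0],9],
])

```text
t: 6.4
tcp_pos: [0.445, 0.1185, 0.1664]
ee_rot: [180.0, 0.1, 177.5]
force: [-0.0, 0.2, -3.8]
gripper_width: 0.0106
finger_force: 107.4
```

```bash
python3 - <<'E'
from h import *
P=[.557,-.0235,np.radians(-6.95)]
w=W(P,(-.125,-.05,.165)); print(w); delta(*w,173.05)
E
```

```text
[ 0.42686833 -0.05800721  0.165     ]
t 6.4 pos [0.445  0.1185 0.1664] rot [1.8000e+02 7.0000e-02 1.7746e+02] F [-0.02  0.17 -3.79] w 0.0106 ff 107.42606520652771
shift cm [  1.02 -17.71   0.14] spin 4.41
```

Request:
move_arm([
  [[0.1,-2.3,0],0.8],
  [[0.3,-4.8,0],1.6],
  [[0.4,-7.4,0],2.4],
  [[0.6,-10.0,0],3.2],
  [[0.7,-12.6,0],4],
  [[0.8,-14.8,0],4.4],
  [[0.9,-16.4,0],4.4],
  [[1.0,-17.2,0],4.4],
])

```text
t: 7.2
tcp_pos: [0.4275, -0.0529, 0.1663]
ee_rot: [-180.0, 0.1, 173.0]
force: [-0.4, 0.3, -4.1]
gripper_width: 0.0107
finger_force: 107.4
```

```bash
python3 - <<'E'
from h import *
P=[.557,-.0235,np.radians(-6.95)]
w=W(P,(-.095,-.055,.268)); print(w); delta(*w,173.05)
E
```

```text
[ 0.45604288 -0.06660057  0.268     ]
t 7.2 pos [ 0.4275 -0.0529  0.1663] rot [-1.7997e+02  7.0000e-02  1.7302e+02] F [-0.35  0.32 -4.12] w 0.0107 ff 107.41954922676086
shift cm [ -3.01  -1.02 -10.17] spin -0.03
```

Request:
move_arm([
  [[0,-0.7,-0.5],0],
  [[0,-1.0,-1.8],0],
  [[0,-1.0,-3.5],0],
  [[-0.3,-1.0,-5.4],0],
  [[-0.8,-1.0,-7.4],0],
  [[-1.6,-1.0,-9.0],0],
  [[-2.4,-1.0,-10.0],0],
  [[-3.0,-1.0,-10.2],0],
])

```text
t: 8.0
tcp_pos: [0.4577, -0.0641, 0.2696]
ee_rot: [180.0, 0.2, 173.2]
force: [0.4, -0.1, -3.5]
gripper_width: 0.0106
finger_force: 107.4
```

Request:
move_arm([
  [[0,0,0],0],
  [[0,0,0],0],
  [[0,0,0],0],
])

```text
t: 8.3
tcp_pos: [0.4564, -0.0643, 0.2668]
ee_rot: [180.0, -0.1, 173.2]
force: [0.0, -0.2, -4.2]
gripper_width: 0.0109
finger_force: 107.4
```

```bash
cat >> h.py <<'E'
import cv2
def crop(im,x0,y0,w,h,k):
    c=cv2.resize(im[y0:y0+h,x0:x0+w],None,fx=k,fy=k,interpolation=cv2.INTER_CUBIC)
    for x in range(-(-x0//10)*10,x0+w,10):
        cv2.line(c,((x-x0)*k,0),((x-x0)*k,8),(255,255,255),1); cv2.putText(c,str(x),((x-x0)*k,20),0,.35,(255,255,255),1)
    for y in range(-(-y0//10)*10,y0+h,10):
        cv2.line(c,(0,(y-y0)*k),(8,(y-y0)*k),(255,255,255),1); cv2.putText(c,str(y),(10,(y-y0)*k+4),0,.35,(255,255,255),1)
    return c
E
python3 - <<'E'
from h import *
P=[.557,-.0235,np.radians(-6.95)]
delta(*W(P,(-.082,-.055,.268)),173.05)
f=vision.grab_frame('side')['color']; g=vision.grab_frame('top')['color']
cv2.imwrite('pics/side2.png',f); cv2.imwrite('pics/top2.png',g)
Wd=np.zeros((600,800,3),np.uint8)
u,v=proj('side',W(P,(0,-.03,.25))).astype(int); print(u,v); Wd[:600,:480]=crop(f,u-60,v-75,120,150,4)
u,v=proj('top',W(P,(0,-.03,.25))).astype(int); print(u,v); Wd[:600,480:]=crop(g,u-40,v-50,80,150,4)
cv2.imwrite('pics/pre.png',Wd)
E
```

```text
t 8.3 pos [ 0.4564 -0.0643  0.2668] rot [ 1.8000e+02 -6.0000e-02  1.7322e+02] F [ 0.02 -0.22 -4.21] w 0.0109 ff 107.42654085159302
shift cm [-1.3  -0.24 -0.12] spin 0.17
341 210
338 224
```

View pics/pre.png

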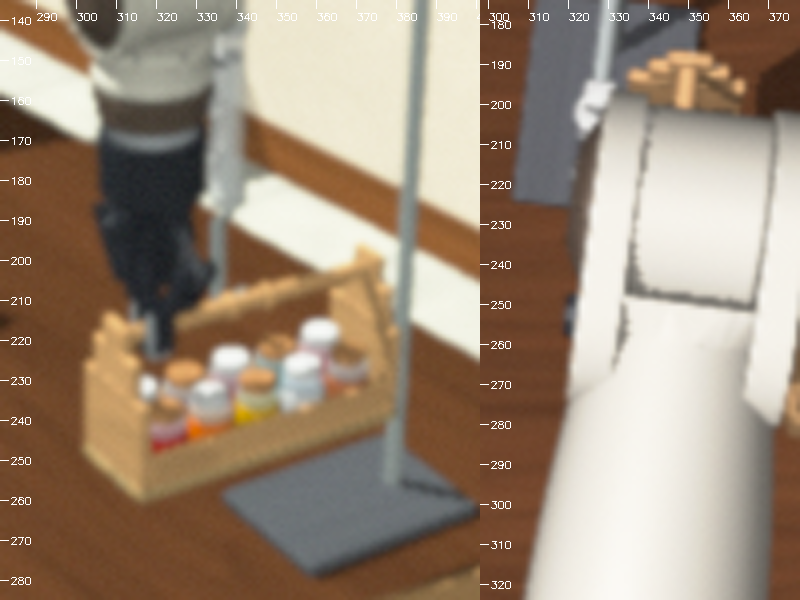

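The carrier hangs level in the grip, and the hook tip shows behind the bar at about (341,207). In the top view the far end-board's apex is at about (349.8,191). I'll measure the camera bias from the known tool pose and refine the hook's lateral position.

```bash
python3 - <<'E'
from h import *
s=readout.sense(); p=s['tcp_pos']; yw=np.radians(s['ee_rot'][2]-180)
car=lambda d,z,yo=0: np.array([p[0]+np.cos(yw)*d-np.sin(yw)*yo,p[1]+np.sin(yw)*d+np.cos(yw)*yo,p[2]+.005+z])
g=lambda n:cv2.imread(f'pics/{n}.png')
t2=g('top2');s2=g('side2');t1=g('top1');s1=g('side1');t0=g('top0')
print('apex pred top',proj('top',car(.192,.007)),'side',proj('side',car(.192,.007)))
for r in(188,190,192,194,196): print(r,t2[r,328:372,2].tolist())
print('side bar: pred axis at d',[proj('side',car(d,0)).round(1).tolist() for d in(.04,.082,.12,.17)])
for c in(326,350,354,358,362): print(c,s2[196:222,c,2].tolist())
print('hook top1 rows, cols 316-340 gray')
for r in range(198,228,2): print(r,t1[r,316:340,1].tolist())
E
```

```text
apex pred top [350.65853828 187.21651811] side [373.06387406 196.25539114]
188 [194, 182, 147, 108, 100, 102, 104, 103, 103, 103, 104, 106, 122, 145, 149, 154, 173, 207, 227, 232, 232, 231, 231, 227, 222, 219, 214, 190, 132, 104, 103, 103, 103, 102, 102, 101, 102, 102, 104, 103, 103, 104, 105, 103]
190 [197, 176, 137, 107, 103, 105, 107, 116, 125, 122, 116, 137, 189, 225, 233, 233, 224, 190, 175, 183, 196, 205, 200, 186, 178, 186, 192, 181, 153, 155, 166, 160, 120, 102, 104, 105, 104, 104, 103, 102, 102, 98, 89, 76]
192 [193, 165, 124, 101, 103, 110, 133, 183, 224, 229, 225, 215, 187, 168, 168, 172, 171, 158, 151, 176, 224, 238, 229, 193, 143, 130, 148, 186, 217, 225, 228, 211, 142, 102, 102, 104, 102, 101, 100, 93, 75, 68, 62, 60]
194 [200, 183, 163, 137, 112, 108, 121, 147, 171, 184, 191, 189, 182, 175, 169, 166, 160, 150, 156, 190, 228, 238, 227, 185, 135, 117, 112, 106, 109, 121, 133, 136, 136, 163, 198, 186, 133, 106, 102, 89, 69, 61, 61, 61]
196 [234, 226, 192, 145, 110, 101, 110, 124, 134, 138, 138, 141, 143, 146, 145, 142, 142, 145, 161, 201, 233, 237, 221, 176, 139, 137, 136
[... 1809 characters left out ...]
 133, 124, 91, 65, 49, 57, 74, 88, 104, 99, 74, 62, 61, 62, 62, 61, 62, 62]
216 [61, 65, 64, 65, 74, 104, 130, 118, 79, 64, 62, 57, 66, 93, 110, 108, 78, 64, 61, 61, 62, 63, 61, 63]
218 [61, 64, 63, 66, 77, 92, 98, 100, 90, 85, 83, 83, 85, 99, 102, 84, 66, 63, 62, 64, 62, 60, 63, 64]
220 [64, 63, 64, 65, 68, 72, 75, 80, 91, 101, 102, 101, 91, 78, 73, 73, 77, 76, 68, 64, 63, 61, 63, 64]
222 [63, 63, 64, 65, 68, 77, 86, 97, 105, 111, 113, 107, 96, 92, 91, 95, 99, 96, 76, 63, 63, 62, 62, 63]
224 [57, 57, 60, 62, 64, 74, 84, 97, 106, 113, 115, 113, 103, 92, 85, 83, 81, 77, 65, 63, 62, 61, 61, 63]
226 [38, 37, 40, 38, 39, 42, 45, 46, 52, 57, 59, 62, 60, 60, 57, 57, 57, 57, 58, 59, 58, 60, 62, 61]
```

```bash
python3 - <<'E'
from h import *
s=readout.sense(); p=s['tcp_pos']; yw=np.radians(s['ee_rot'][2]-180)
car=lambda d,z,yo=0: np.array([p[0]+np.cos(yw)*d-np.sin(yw)*yo,p[1]+np.sin(yw)*d+np.cos(yw)*yo,p[2]+.005+z])
g=lambda n:cv2.imread(f'pics/{n}.png')
t2=g('top2');s2=g('side2')
for c in(347,349,351): print('top col',c,'rows 180-204',t2[180:204,c,1].tolist())
for d in(.187,.197): print(d,proj('top',car(d,.007)).round(1),proj('side',car(d,.007)).round(1))
for d in(-.033,-.023): print(d,proj('side',car(d,.007)).round(1))
# straighten side view along predicted bar, 1 mm per px, d from -0.04..0.22
ds=np.arange(-.04,.22,.0005); us=np.array([proj('side',car(d,0)) for d in ds])
rows=np.arange(-12,20,.25)
mx=np.tile(us[:,0],(len(rows),1)).astype(np.float32); my=(us[:,1][None]+rows[:,None]).astype(np.float32)
im=cv2.remap(s2,mx,my,cv2.INTER_CUBIC); im=cv2.resize(im,None,fx=1.5,fy=2.5)
for d in np.arange(-.04,.22,.02):
    X=int((d+.04)/.0005*1.5); cv2.line(im,(X,0),(X,10),(255,255,255),1); cv2.putText(im,str(int(round(d*1000))),(X,22),0,.35,(255,255,255),1)
print(im.shape); cv2.imwrite('pics/bar.png',im)
for z,nm in((.226,'hookbot'),(.32,'tubebot'),(.469,'tubetop')): print(nm,proj('top',W([.557,-.0235,np.radians(-6.95)],(0,0,z))).round(1))
print(s['torque'],s['force'],s['torque'][1]/s['force'][2])
E
```

```text
top col 347 rows 180-204 [103, 104, 103, 103, 103, 103, 122, 174, 187, 174, 141, 133, 136, 141, 146, 150, 155, 160, 171, 166, 145, 120, 126, 142]
top col 349 rows 180-204 [104, 105, 105, 104, 104, 102, 119, 167, 185, 183, 159, 182, 193, 194, 195, 194, 192, 191, 191, 188, 169, 127, 123, 138]
top col 351 rows 180-204 [98, 95, 93, 94, 91, 93, 113, 162, 181, 176, 143, 146, 148, 145, 143, 140, 136, 131, 127, 119, 110, 103, 115, 131]
0.187 [350.5 189. ] [371.7 196.7]
0.197 [350.8 185.4] [374.4 195.8]
-0.033 [308.8 216.7]
-0.023 [311.8 215.8]
(320, 780, 3)
hookbot [326.8 224.7]
tubebot [327.3 217. ]
tubetop [328.3 202.6]
[ 0.01882655  0.27993565 -0.02817674] [-0.17835477 -0.4830869  -3.23037086] -0.08665743528554871
```

View pics/bar.png

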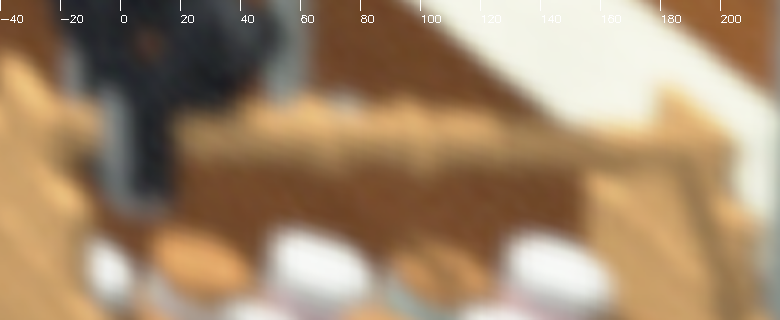

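Request:
move_arm([
  [[-0.8,-0.2,-0.3],0.2],
  [[-1.5,-0.1,-0.4],0.2],
  [[-1.7,0.4,-0.4],0.2],
  [[-1.7,1.2,-0.4],0.2],
  [[-1.7,2.2,-0.4],0.2],
  [[-1.7,3.2,-0.4],0.2],
  [[-1.7,4.0,-0.4],0.2],
  [[-1.7,4.4,-0.4],0.2],
])

```text
t: 9.2
tcp_pos: [0.4789, -0.0216, 0.2713]
ee_rot: [180.0, 0.0, 173.1]
force: [0.2, 0.4, -3.9]
gripper_width: 0.0109
finger_force: 107.5
```

Request:
move_arm([
  [[0,0.3,0],0],
  [[0,0.6,0],0],
  [[0,0.8,0],0],
  [[0,0.8,0],0],
  [[0,0.8,0],0],
])

```text
t: 9.7
tcp_pos: [0.4799, -0.0149, 0.2713]
ee_rot: [-180.0, -0.0, 173.0]
force: [0.1, 0.1, -3.8]
gripper_width: 0.0107
finger_force: 107.5
```

```bash
python3 - <<'E'
from h import *
P=[.557,-.024,np.radians(-6.95)]
delta(*W(P,(-.078,0,.271)),173.05)
f=vision.grab_frame('side')['color']; cv2.imwrite('pics/side3.png',f)
u,v=proj('side',W(P,(0,0,.26))).astype(int)
cv2.imwrite('pics/in.png',crop(f,u-50,v-50,100,75,8))
E
```

```text
t 9.7 pos [ 0.4799 -0.0149  0.2713] rot [-180.   -0.  173.] F [ 0.08  0.06 -3.75] w 0.0107 ff 107.48196601867676
shift cm [0.03 0.03 0.03] spin -0.05
```

View pics/in.png

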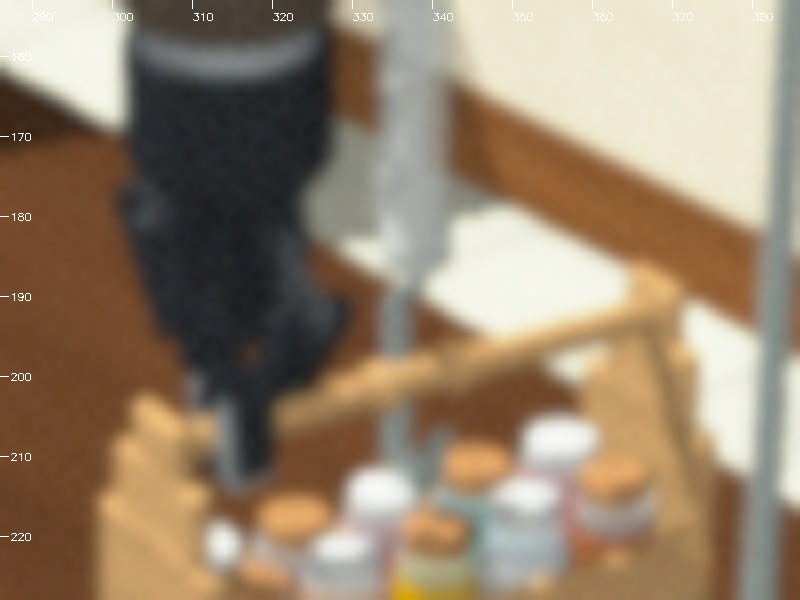

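Bar is inside the hook's opening: the shank is behind it at column 335.6, and the hook's bottom and tip are visible below it at (338,212) and (341,208). Next I check the position along the bar.

```bash
python3 - <<'E'
from h import *
s=readout.sense(); p=s['tcp_pos']; yw=np.radians(s['ee_rot'][2]-180)
car=lambda d,z,yo=0: np.array([p[0]+np.cos(yw)*d-np.sin(yw)*yo,p[1]+np.sin(yw)*d+np.cos(yw)*yo,p[2]+.005+z])
P=[.557,-.024,np.radians(-6.95)]
print('collar mid',proj('side',car(.086,0)),'+10mm',proj('side',car(.096,0)))
a=proj('side',W(P,(0,.0125,.276)));b=proj('side',W(P,(0,0,.276)));print('shank->centre',b-a,a)
# straightened thickness profile
im=cv2.imread('pics/side3.png').astype(float)
ds=np.arange(.03,.17,.003)
for off in(-4,-3,5,6,7):
    v=[]
    for d in ds:
        q=proj('side',car(d,0)); m=cv2.remap(im.astype(np.float32),np.float32([[q[0]]]),np.float32([[q[1]+off]]),cv2.INTER_CUBIC)[0,0]; v.append(int(m[2]-m[0]))
    print(off,v)
print((ds*1000).round().astype(int).tolist())
E
```

```text
collar mid [338.88521253 197.7512313 ] +10mm [341.66767352 196.89751639]
shank->centre [2.29237494 1.68067418] [334.17739167 196.81472241]
-4 [-7, -3, 4, 15, 32, 47, 59, 65, 67, 68, 62, 40, 16, 2, 0, 4, 18, 42, 61, 69, 71, 67, 54, 41, 31, 21, 14, 10, 11, 11, 10, 10, 11, 10, 10, 9, 9, 10, 9, 9, 10, 11, 11, 10, 11, 11, 12]
-3 [-3, 1, 15, 32, 49, 64, 69, 69, 74, 77, 74, 55, 29, 11, 2, 6, 23, 45, 61, 68, 72, 73, 69, 59, 47, 36, 29, 17, 12, 12, 11, 10, 11, 11, 11, 11, 10, 11, 10, 9, 10, 10, 9, 9, 11, 12, 11]
5 [70, 70, 70, 73, 72, 73, 73, 72, 70, 69, 63, 52, 39, 30, 24, 25, 32, 48, 60, 65, 67, 67, 66, 67, 67, 67, 67, 67, 67, 68, 67, 65, 67, 66, 66, 63, 56, 46, 37, 30, 27, 32, 41, 48, 50, 54, 64]
6 [71, 72, 74, 73, 73, 71, 72, 75, 74, 73, 66, 46, 23, 8, 5, 10, 22, 44, 61, 67, 69, 67, 67, 67, 66, 67, 69, 68, 70, 70, 68, 67, 71, 71, 68, 66, 59, 48, 38, 29, 23, 22, 33, 52, 63, 69, 75]
7 [70, 70, 71, 70, 71, 73, 74, 77, 77, 73, 65, 45, 17, 3, 1, 6, 23, 45, 61, 68, 68, 66, 67, 68, 67, 66, 67, 68, 69, 70, 68, 70, 71, 72, 72, 70, 66, 59, 48, 37, 30, 31, 41, 62, 81, 87, 89]
[30, 33, 36, 39, 42, 45, 48, 51, 54, 57, 60, 63, 66, 69, 72, 75, 78, 81, 84, 87, 90, 93, 96, 99, 102, 105, 108, 111, 114, 117, 120, 123, 126, 129, 132, 135, 138, 141, 144, 147, 150, 153, 156, 159, 162, 165, 168]
```

```bash
cat >> h.py <<'E'
def favg(n=8):
    F=[];T=[]
    for _ in range(n):
        vision.grab_frame('side'); s=readout.sense(); F.append(s['force']); T.append(s['torque'])
    print('t',round(s['t'],2),'tcp',s['tcp_pos'].round(4),'F',np.mean(F,0).round(3),'sd',np.std(F,0).round(2),'T',np.mean(T,0).round(3))
E
python3 -c "
from h import *; favg(8)"
```

```text
t 10.15 tcp [ 0.4799 -0.0149  0.2713] F [-0.2   -0.015 -3.911] sd [0.41 0.33 0.54] T [0.048 0.287 0.002]
```

Request:
move_arm([
  [[0.2,0,0.4],0],
  [[0.2,0,0.9],0],
  [[0.2,0,1.4],0],
  [[0.2,0,1.9],0],
  [[0.2,0,2.4],0],
  [[0.2,0,2.7],0],
  [[0.2,0,2.9],0],
  [[0.2,0,2.9],0],
])

```text
t: 10.95
tcp_pos: [0.4778, -0.0146, 0.2421]
ee_rot: [-180.0, -0.0, 173.0]
force: [-0.8, -0.2, -4.5]
gripper_width: 0.0104
finger_force: 107.5
```

```bash
python3 -c "
from h import *; favg(5)"
```

```text
t 11.2 tcp [ 0.478  -0.0146  0.2425] F [ 0.052  0.06  -3.478] sd [0.24 0.53 0.5 ] T [ 0.04   0.308 -0.02 ]
```

Request:
move_arm([
  [[0,0,0.2],0],
  [[0,0,0.4],0],
  [[0,0,0.6],0],
  [[0,0,0.8],0],
  [[0,0,0.95],0],
  [[0,0,1.1],0],
  [[0,0,1.25],0],
  [[0,0,1.4],0],
])

```text
t: 12.0
tcp_pos: [0.4779, -0.0146, 0.2282]
ee_rot: [180.0, 0.0, 173.0]
force: [-0.5, 1.0, -3.4]
gripper_width: 0.011
finger_force: 107.5
```

Request:
move_arm([
  [[0,0,0.15],0],
  [[0,0,0.3],0],
  [[0,0,0.45],0],
  [[0,0,0.6],0],
  [[0,0,0.75],0],
  [[0,0,0.9],0],
  [[0,0,1.05],0],
  [[0,0,1.2],0],
])

```text
t: 12.8
tcp_pos: [0.4779, -0.0146, 0.2162]
ee_rot: [180.0, 0.0, 173.0]
force: [-0.8, 0.3, -2.7]
gripper_width: 0.0104
finger_force: 107.5
```

```bash
python3 - <<'E'
from h import *
favg(5); s=readout.sense(); print(s['ee_rot'],s['gripper_width'])
E
```

```text
t 13.05 tcp [ 0.4779 -0.0146  0.2163] F [ 0.027  0.867 -2.098] sd [0.55 0.37 0.36] T [0.159 0.2   0.047]
[1.79998853e+02 2.97631666e-03 1.73005003e+02] 0.010717558652652245
```

Request:
move_arm([
  [[0,0.05,0.1],0],
  [[0,0.1,0.25],0],
  [[0,0.15,0.4],0],
  [[0,0.15,0.55],0],
  [[0,0.15,0.7],0],
  [[0,0.15,0.85],0],
  [[0,0.15,0.95],0],
  [[0,0.15,1.0],0],
])

```text
t: 13.85
tcp_pos: [0.478, -0.0131, 0.2062]
ee_rot: [180.0, -0.0, 173.0]
force: [-0.6, 0.5, -1.9]
gripper_width: 0.0109
finger_force: 110.5
```

```bash
python3 - <<'E'
from h import *
favg(8)
E
```

```text
t 14.25 tcp [ 0.4781 -0.0131  0.2063] F [-0.203 -0.215 -1.98 ] sd [1.18 0.41 2.28] T [0.016 0.211 0.003]
```

Request:
move_arm([
  [[0,0,0.1],0],
  [[0,0,0.25],0],
  [[0,0,0.4],0],
  [[0,0,0.55],0],
  [[0,0,0.7],0],
  [[0,0,0.85],0],
  [[0,0,0.95],0],
  [[0,0,1.0],0],
])

```text
t: 15.05
tcp_pos: [0.478, -0.0131, 0.1962]
ee_rot: [180.0, -0.0, 173.0]
force: [0.2, -0.4, -0.9]
gripper_width: 0.0104
finger_force: 110.7
```

```bash
python3 - <<'E'
from h import *
for i in range(10):
    f=vision.grab_frame('side')['color']; s=readout.sense(); print(s['force'].round(2),s['torque'].round(3),s['gripper_width'].round(4) if hasattr(s['gripper_width'],'round') else s['gripper_width'])
print(s['t'],s['tcp_pos'])
cv2.imwrite('pics/side4.png',f)
P=[.557,-.024,np.radians(-6.95)]
u,v=proj('side',W(P,(0,0,.23))).astype(int)
cv2.imwrite('pics/hang.png',crop(f,u-50,v-55,100,75,8))
E
```

```text
[-1.67 -0.07  1.51] [ 0.041  0.798 -0.076] 0.01074622552384212
[-1.91  0.16  0.21] [0.069 0.448 0.058] 0.010484859034486177
[ 0.45  0.04 -3.56] [-0.041 -0.343  0.051] 0.010572079415488574
[ 0.34 -0.04 -2.83] [-0.039 -0.224  0.003] 0.010648216362495997
[-0.9  -0.12  0.86] [ 0.053  0.572 -0.035] 0.010589809226587405
[-2.62 -0.06  1.8 ] [-0.013  0.77   0.015] 0.010755423542283002
[-0.02  0.03 -2.46] [ 0.017 -0.012  0.023] 0.01067676013435454
[ 1.35  0.63 -3.12] [-0.002 -0.411 -0.024] 0.0109334557108327
[-0.86 -0.62 -0.71] [ 0.01   0.273 -0.02 ] 0.010505592764321803
[-1.7   0.14  1.71] [0.023 0.806 0.005] 0.010670530449887188
15.55 [ 0.47809201 -0.01310211  0.19632095]
```

View pics/hang.png

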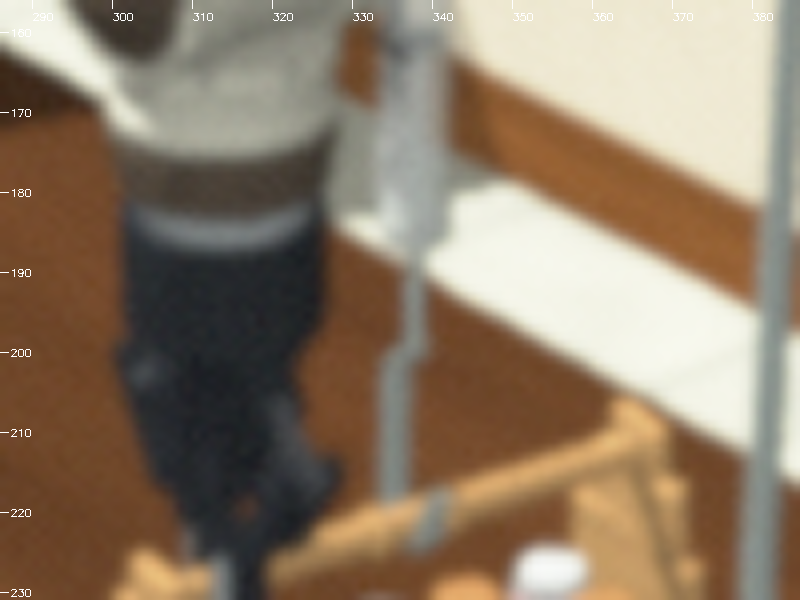

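The hook is seated around the bar near (339,220), but the wrist force is oscillating. I'll check whether it decays.

```bash
python3 - <<'E'
from h import *
fr=[]
for i in range(10):
    f=vision.grab_frame('side')['color']; s=readout.sense(); fr.append(f); print(s['t'],s['force'].round(2),s['torque'].round(3),s['qvel'].round(3)[1:4])
# image motion: phase correlation of hook/carrier far end patch
R=lambda f,x0,y0,w,h: cv2.cvtColor(f[y0:y0+h,x0:x0+w],cv2.COLOR_BGR2GRAY).astype(np.float32)
for nm,b in(('far end',(352,198,30,60)),('near end',(295,225,30,60)),('rod',(328,185,20,40))):
    print(nm,[np.round(cv2.phaseCorrelate(R(fr[0],*b),R(f,*b),cv2.createHanningWindow(b[2:],cv2.CV_32F))[0],2).tolist() for f in fr[1:]])
E
```

```text
15.6 [-1.91  0.14 -0.55] [ 0.016  0.336 -0.041] [0.161 0.26  1.581]
15.65 [ 0.59  0.68 -3.79] [-0.066 -0.37  -0.013] [ 0.017 -0.202 -0.617]
15.7 [ 0.96 -0.14 -2.36] [-0.048 -0.12  -0.015] [-0.099 -0.346 -1.783]
15.75 [-1.17  0.41  0.81] [ 0.064  0.636 -0.03 ] [-0.009  0.083 -0.038]
15.8 [-2.97  0.75  2.65] [ 0.04   0.704 -0.062] [0.221 0.288 1.864]
15.85 [-0.94  0.29 -2.59] [-0.008 -0.08  -0.02 ] [-0.079  0.063  0.66 ]
15.9 [ 0.54  0.17 -3.08] [-0.033 -0.424 -0.031] [-0.204 -0.298 -1.59 ]
15.95 [-0.17 -1.14 -0.37] [ 0.011  0.322 -0.024] [ 0.013 -0.068 -1.077]
16.0 [-2.18 -0.5   2.4 ] [0.057 0.87  0.001] [0.188 0.259 1.259]
16.05 [-1.66  0.34 -0.25] [0.018 0.345 0.009] [0.109 0.257 1.561]
far end [[-0.11, -0.14], [-0.08, -0.0], [-0.08, -0.03], [-0.1, -0.09], [0.08, -0.13], [-0.01, -0.19], [0.03, 0.01], [-0.03, -0.12], [0.21, -0.05]]
near end [[0.0, 0.14], [0.09, 0.06], [0.05, -0.03], [-0.02, -0.16], [-0.01, 0.02], [0.15, -0.14], [0.09, -0.05], [-0.14, -0.03], [0.03, 0.04]]
rod [[-0.14, -0.28], [0.11, -0.24], [-0.17, -0.31], [0.11, -0.32], [0.05, -0.19], [-0.01, -0.14], [0.04, -0.04], [-0.06, -0.07], [-0.06, -0.04]]
```

The carrier moves less than 0.5 mm, so this is only a tiny arm vibration. The mean Fx of about −0.8 N suggests the hook is rubbing the robot-side collar, so I'll shift slightly towards the robot while easing down.

Request:
move_arm([
  [[0.05,0,0.1],0],
  [[0.1,0,0.2],0],
  [[0.15,0,0.3],0],
  [[0.2,0,0.4],0],
  [[0.25,0,0.5],0],
  [[0.3,0,0.6],0],
  [[0.3,0,0.6],0],
  [[0.3,0,0.6],0],
])

```text
t: 16.85
tcp_pos: [0.4751, -0.0127, 0.1903]
ee_rot: [180.0, 0.0, 173.0]
force: [-2.0, -0.2, -0.7]
gripper_width: 0.0102
finger_force: 110.8
```

```bash
python3 - <<'E'
from h import *
favg(10)
E
```

```text
t 17.35 tcp [ 0.4751 -0.0127  0.1903] F [-0.549  0.027 -0.393] sd [1.04 0.36 2.1 ] T [ 0.011  0.156 -0.001]
```

Request:
move_arm([
  [[0,0,0.1],0],
  [[0,0,0.2],0],
  [[0,0,0.3],0],
  [[0,0,0.4],0],
  [[0,0,0.5],0],
  [[0,0,0.5],0],
  [[0,0,0.5],0],
])

```text
t: 18.05
tcp_pos: [0.4751, -0.0127, 0.1853]
ee_rot: [-180.0, 0.0, 173.0]
force: [-2.4, -0.2, 2.3]
gripper_width: 0.0108
finger_force: 111.4
```

Request:
move_arm([
  [[0,0,0],0],
  [[0,0,0],0],
], grip_force=60)

```text
t: 18.25
tcp_pos: [0.4751, -0.0127, 0.1853]
ee_rot: [-180.0, -0.0, 173.0]
force: [0.7, -0.1, -3.7]
gripper_width: 0.0103
finger_force: 110.4
```

```bash
python3 - <<'E'
from h import *
favg(8)
E
```

```text
t 18.65 tcp [ 0.4751 -0.0127  0.1853] F [-0.504  0.133 -0.319] sd [1.26 0.36 2.04] T [-0.002  0.106 -0.024]
```

Request:
move_arm([
  [[0,0,0],0],
  [[0,0,0],0],
], grip_force=30)

```text
t: 18.85
tcp_pos: [0.4751, -0.0127, 0.1853]
ee_rot: [180.0, -0.0, 173.0]
force: [-2.2, -0.0, 1.3]
gripper_width: 0.0102
finger_force: 111.3
```

```bash
python3 - <<'E'
from h import *
favg(14)
E
```

```text
t 19.55 tcp [ 0.4751 -0.0127  0.1853] F [-0.621 -0.135 -0.283] sd [1.01 0.38 1.94] T [ 0.002  0.065 -0.011]
```

Request:
move_arm([
  [[0,0,0.1],0],
  [[0,0,0.2],0],
  [[0,0,0.3],0],
  [[0,0,0.3],0],
  [[0,0,0.3],0],
])

```text
t: 20.05
tcp_pos: [0.4751, -0.0127, 0.1823]
ee_rot: [180.0, -0.0, 173.0]
force: [-1.8, -0.8, 2.8]
gripper_width: 0.0104
finger_force: 111.4
```

Request:
move_arm([
  [[0,0,0],0],
  [[0,0,0],0],
  [[0,0,0],0],
], grip_force=40, gripper=0.6)

```text
t: 20.35
tcp_pos: [0.4751, -0.0127, 0.1823]
ee_rot: [180.0, 0.0, 173.0]
force: [1.2, 0.4, -1.8]
gripper_width: 0.0109
finger_force: 110.5
```

```bash
python3 - <<'E'
from h import *
favg(10); print(readout.sense()['finger_force'],readout.sense()['gripper_width'])
E
```

```text
t 20.85 tcp [ 0.4751 -0.0127  0.1823] F [-0.705 -0.15   0.455] sd [0.97 0.34 2.01] T [ 0.003  0.107 -0.014]
110.47905206680298 0.010630858114363624
```

Request:
move_arm([
  [[0,0,0],0],
  [[0,0,0],0],
  [[0,0,0],0],
], gripper=1.1, grip_force=20)

```text
t: 21.15
tcp_pos: [0.4751, -0.0127, 0.1823]
ee_rot: [180.0, -0.0, 173.0]
force: [-0.8, -0.5, -0.1]
gripper_width: 0.0112
finger_force: 84.0
```

```bash
python3 - <<'E'
from h import *
favg(5); print(readout.sense()['finger_force'],readout.sense()['gripper_width'])
E
```

```text
t 21.4 tcp [ 0.4751 -0.0127  0.1823] F [-0.434  0.13   0.223] sd [0.52 0.56 0.41] T [-0.014  0.075 -0.013]
84.0188992023468 0.011270231236254936
```

Request:
move_arm([
  [[0,0,0],0],
  [[0,0,0],0],
  [[0,0,0],0],
], gripper=1.25)

```text
t: 21.7
tcp_pos: [0.4751, -0.0127, 0.1823]
ee_rot: [-180.0, -0.0, 173.0]
force: [-0.7, 0.0, 1.1]
gripper_width: 0.0128
finger_force: 36.8
```

```bash
python3 - <<'E'
from h import *
favg(8); print(readout.sense()['finger_force'],readout.sense()['gripper_width'])
E
```

```text
t 22.1 tcp [ 0.4751 -0.0127  0.1823] F [-0.557 -0.025  0.008] sd [0.41 0.47 0.47] T [0.007 0.066 0.003]
36.83079779148102 0.012429442871458293
```

Request:
move_arm([
  [[0,0,0],0],
  [[0,0,0],0],
], gripper=1.34)

```text
t: 22.3
tcp_pos: [0.4751, -0.0127, 0.1823]
ee_rot: [-180.0, 0.0, 173.0]
force: [-0.2, 0.4, -0.1]
gripper_width: 0.0137
finger_force: 12.1
```

Request:
move_arm([
  [[0,0,0],0],
  [[0,0,0],0],
], gripper=1.42)

```text
t: 22.5
tcp_pos: [0.4751, -0.0127, 0.1823]
ee_rot: [180.0, 0.0, 173.0]
force: [0.0, -0.2, 0.1]
gripper_width: 0.0142
finger_force: 0.0
```

Request:
move_arm([
  [[0,0,0],0],
  [[0,0,0],0],
], gripper=1.7)

```text
t: 22.7
tcp_pos: [0.4751, -0.0127, 0.1823]
ee_rot: [180.0, 0.0, 173.0]
force: [-0.5, 0.0, -0.1]
gripper_width: 0.017
finger_force: 0.0
```

Request:
move_arm([
  [[0,0,0],0],
  [[0,0,0],0],
  [[0,0,0],0],
  [[0,0,0],0],
], gripper=4)

```text
t: 23.1
tcp_pos: [0.4751, -0.0127, 0.1823]
ee_rot: [180.0, 0.0, 173.0]
force: [0.1, -0.0, 0.3]
gripper_width: 0.0398
finger_force: 0.0
```

```bash
python3 - <<'E'
from h import *
fr=[]
for i in range(10):
    fr.append(vision.grab_frame('side')['color'])
s=readout.sense(); print(s['t'],s['force'],s['gripper_width'],s['tcp_pos'])
s4=cv2.imread('pics/side4.png')
R=lambda f,x0,y0,w,h: cv2.cvtColor(f[y0:y0+h,x0:x0+w],cv2.COLOR_BGR2GRAY).astype(np.float32)
for nm,b in(('far end',(352,205,30,60)),('near end',(295,232,30,60))):
    print(nm,[np.round(cv2.phaseCorrelate(R(s4,*b),R(f,*b),cv2.createHanningWindow(b[2:],cv2.CV_32F))[0],2).tolist() for f in fr])
cv2.imwrite('pics/side5.png',fr[-1])
E
```

```text
23.6 [ 0.27762864 -0.27994036 -0.05369285] 0.04015463456353939 [ 0.47507592 -0.01273241  0.18228853]
far end [[-0.59, 1.65], [-0.59, 1.31], [-0.47, 1.26], [-0.13, 1.35], [-0.15, 1.2], [-0.43, 1.14], [-0.41, 1.34], [-0.4, 1.35], [-0.72, 1.7], [-0.44, 1.8]]
near end [[-0.28, 4.24], [0.01, 3.66], [0.1, 4.14], [0.12, 4.11], [0.3, 3.85], [-0.09, 4.06], [0.05, 4.1], [0.05, 4.38], [-0.13, 4.04], [-0.15, 3.89]]
```

Request:
move_arm([
  [[0,0,0],0],
  [[0,0,0],0],
  [[0,0,0],0],
  [[0,0,0],0],
  [[0,0,0],0],
  [[0,0,0],0],
  [[0,0,0],0],
  [[0,0,0],0],
])

```text
t: 24.4
tcp_pos: [0.4751, -0.0127, 0.1823]
ee_rot: [180.0, 0.0, 173.0]
force: [-0.1, 0.1, 0.4]
gripper_width: 0.0399
finger_force: 0.0
```

Request:
move_arm([
  [[0,0,0],0],
  [[0,0,0],0],
  [[0,0,0],0],
  [[0,0,0],0],
  [[0,0,0],0],
  [[0,0,0],0],
  [[0,0,0],0],
  [[0,0,0],0],
])

```text
t: 25.2
tcp_pos: [0.4751, -0.0127, 0.1823]
ee_rot: [-180.0, 0.0, 173.0]
force: [-0.7, -0.1, -0.2]
gripper_width: 0.0402
finger_force: 0.0
```

```bash
python3 - <<'E'
from h import *
fr=[vision.grab_frame('side')['color'] for i in range(16)]
s=readout.sense(); print(s['t'],s['force'],s['gripper_width'])
s5=cv2.imread('pics/side5.png')
g=lambda f:cv2.GaussianBlur(f,(0,0),1).astype(float)
b=np.s_[200:290,295:385]
print('diff vs side5',[round(np.abs(g(f)[b]-g(s5)[b]).mean(),2) for f in fr],'ref static',round(np.abs(g(fr[0])[300:400,100:300]-g(s5)[300:400,100:300]).mean(),2))
# bar tilt: bar centre rows, using far & near bar samples vs. level model with TCP height
cv2.imwrite('pics/side6.png',fr[-1])
p=s['tcp_pos']; yw=np.radians(s['ee_rot'][2]-180)
car=lambda d,z: np.array([p[0]+np.cos(yw)*d,p[1]+np.sin(yw)*d,p[2]+.005+z])
for n,im,dz in(('side6',fr[-1],0),('side4',cv2.imread('pics/side4.png'),.014)):
  for d in(.03,.045,.12,.14,.15):
    q=proj('side',car(d,dz)); rows=np.arange(-9,10,1.)
    v=cv2.remap(im,np.full((19,1),q[0],np.float32),(q[1]+rows)[:,None].astype(np.float32),cv2.INTER_CUBIC)[:,0].astype(int)
    print(n,d,(v[:,2]).tolist())
E
```

```text
26.0 [ 0.38833577 -0.42036427 -0.18233361] 0.03972220799412153
diff vs side5 [np.float64(0.84), np.float64(0.84), np.float64(0.83), np.float64(0.83), np.float64(0.84), np.float64(0.84), np.float64(0.82), np.float64(0.84), np.float64(0.85), np.float64(0.85), np.float64(0.83), np.float64(0.82), np.float64(0.84), np.float64(0.85), np.float64(0.85), np.float64(0.84)] ref static 0.46
side6 0.03 [40, 38, 38, 37, 35, 31, 31, 32, 32, 36, 44, 63, 81, 86, 87, 87, 86, 88, 110]
side6 0.045 [67, 58, 51, 47, 44, 46, 64, 87, 97, 96, 98, 103, 104, 107, 108, 108, 109, 108, 108]
side6 0.12 [118, 121, 120, 118, 118, 134, 170, 208, 219, 196, 166, 141, 121, 113, 114, 115, 114, 113, 132]
side6 0.14 [110, 114, 116, 118, 120, 141, 186, 217, 217, 192, 162, 135, 121, 117, 113, 115, 140, 192, 232]
side6 0.15 [113, 112, 112, 112, 117, 139, 183, 211, 210, 187, 157, 137, 125, 121, 120, 120, 137, 183, 228]
side4 0.03 [45, 38, 36, 36, 31, 29, 29, 37, 70, 116, 148, 153, 140, 123, 110, 109, 110, 110, 121]
side4 0.045 [63, 62, 58, 50, 51, 62, 92, 141, 177, 179, 169, 155, 137, 118, 107, 106, 109, 109, 108]
side4 0.12 [113, 115, 118, 119, 120, 119, 132, 166, 205, 217, 197, 169, 143, 123, 113, 112, 113, 114, 114]
side4 0.14 [109, 111, 111, 111, 112, 115, 126, 158, 202, 216, 200, 169, 144, 127, 121, 120, 118, 120, 145]
side4 0.15 [114, 114, 110, 111, 112, 115, 125, 160, 202, 216, 198, 169, 145, 127, 123, 121, 118, 125, 139]
```

Robot free of the carrier for 3.5 s, and the frames show it hanging still. I'll regrip and ease it up.

Request:
move_arm([
  [[0,0,0],0],
  [[0,0,0],0],
  [[0,0,0],0],
  [[0,0,0],0],
], gripper=1.6, grip_force=20)

```text
t: 26.4
tcp_pos: [0.4751, -0.0127, 0.1823]
ee_rot: [180.0, 0.0, 173.0]
force: [-0.4, 1.2, 0.1]
gripper_width: 0.0158
finger_force: 0.0
```

Request:
move_arm([
  [[0,0,0],0],
  [[0,0,0],0],
  [[0,0,0],0],
  [[0,0,0],0],
], gripper=1.25, grip_force=60)

```text
t: 26.8
tcp_pos: [0.4751, -0.0127, 0.1823]
ee_rot: [180.0, -0.0, 173.0]
force: [-0.2, -0.0, 0.1]
gripper_width: 0.0131
finger_force: 24.0
```

Request:
move_arm([
  [[0,0,0],0],
  [[0,0,0],0],
  [[0,0,0],0],
  [[0,0,0],0],
], gripper=0.6, grip_force=95)

```text
t: 27.2
tcp_pos: [0.4751, -0.0127, 0.1823]
ee_rot: [180.0, -0.0, 173.0]
force: [-0.3, 0.4, 0.2]
gripper_width: 0.011
finger_force: 92.8
```

```bash
python3 -c "
from h import *; favg(5); s=readout.sense(); print(s['finger_force'],s['gripper_width'])"
```

```text
t 27.45 tcp [ 0.4751 -0.0127  0.1823] F [0.015 0.683 0.122] sd [0.45 0.47 0.44] T [ 0.096 -0.018  0.076]
92.8434956073761 0.010975880337680488
```

Request:
move_arm([
  [[0,0,-0.1],0],
  [[0,0,-0.25],0],
  [[0,0,-0.45],0],
  [[0,0,-0.65],0],
  [[0,0,-0.85],0],
  [[0,0,-1.05],0],
  [[0,0,-1.25],0],
  [[0,0,-1.45],0],
])

```text
t: 28.25
tcp_pos: [0.4751, -0.0127, 0.1969]
ee_rot: [-180.0, -0.0, 173.0]
force: [-0.2, 0.1, -0.9]
gripper_width: 0.0109
finger_force: 92.8
```

Request:
move_arm([
  [[0,0,-0.2],0],
  [[0,0,-0.4],0],
  [[0,0,-0.6],0],
  [[0,0,-0.8],0],
  [[0,0,-1.0],0],
  [[0,0,-1.2],0],
  [[0,0,-1.4],0],
  [[0,0,-1.6],0],
])

```text
t: 29.05
tcp_pos: [0.475, -0.0127, 0.2129]
ee_rot: [-180.0, -0.0, 173.0]
force: [0.2, -0.1, -2.1]
gripper_width: 0.0114
finger_force: 92.8
```

Request:
move_arm([
  [[0,0,-0.2],0],
  [[0,0,-0.4],0],
  [[0,0,-0.6],0],
  [[0,0,-0.8],0],
  [[0,0,-1.0],0],
  [[0,0,-1.2],0],
  [[0,0,-1.4],0],
  [[0,0,-1.6],0],
])

```text
t: 29.85
tcp_pos: [0.475, -0.0127, 0.2289]
ee_rot: [-180.0, -0.0, 173.0]
force: [-0.0, 0.3, -3.4]
gripper_width: 0.011
finger_force: 93.1
```

Request:
move_arm([
  [[0,0,-0.2],0],
  [[0,0,-0.4],0],
  [[0,0,-0.6],0],
  [[0,0,-0.9],0],
  [[0,0,-1.3],0],
  [[0,0,-1.8],0],
  [[0,0,-2.4],0],
  [[0,0,-3.0],0],
])

```text
t: 30.65
tcp_pos: [0.4751, -0.0127, 0.2594]
ee_rot: [180.0, 0.0, 173.0]
force: [0.0, -0.8, -3.7]
gripper_width: 0.0113
finger_force: 93.1
```

Request:
move_arm([
  [[0,0,-0.6],0],
  [[0,0,-1.0],0],
  [[0,0,-1.2],0],
  [[0,0,-1.2],0],
  [[0,0,-1.2],0],
])

```text
t: 31.15
tcp_pos: [0.4751, -0.0127, 0.2706]
ee_rot: [-180.0, -0.0, 173.0]
force: [-0.0, 0.8, -3.6]
gripper_width: 0.0109
finger_force: 93.1
```

```bash
python3 - <<'E'
from h import *
favg(4)
P=[.557,-.024,np.radians(-6.95)]
delta(*W(P,(-.10,-.065,.272)),173.05)
C=[.5499,-.2594,np.radians(-13.65)]
f=vision.grab_frame('side')['color']; cv2.imwrite('pics/side7.png',f)
E
```

```text
t 31.35 tcp [ 0.475  -0.0127  0.2706] F [-0.167 -0.051 -3.83 ] sd [0.16 0.55 0.43] T [ 0.037  0.291 -0.003]
t 31.35 pos [ 0.475  -0.0127  0.2706] rot [-1.8000e+02 -2.0000e-02  1.7301e+02] F [-0.36  0.07 -3.74] w 0.0108 ff 93.11454176902771
shift cm [ 1.72 -6.63 -0.14] spin -0.04
```

Request:
move_arm([
  [[0,-0.3,0],0],
  [[0,-0.9,0],0],
  [[0,-1.8,0],0],
  [[0,-2.8,0],0],
  [[0,-4.0,0],0],
  [[0,-5.3,0],0],
  [[0,-6.8,0],0],
  [[0.5,-8.5,0],0],
])

```text
t: 32.2
tcp_pos: [0.4598, -0.0978, 0.2706]
ee_rot: [-180.0, -0.0, 173.0]
force: [-0.6, -0.3, -4.2]
gripper_width: 0.0111
finger_force: 93.1
```

```bash
python3 - <<'E'
from h import *
C=[.5499,-.2615,np.radians(-13.65)]
delta(*W(C,(-.082,0,.20)),166.35)
E
```

```text
t 32.2 pos [ 0.4598 -0.0978  0.2706] rot [-180.   -0.  173.] F [-0.62 -0.29 -4.17] w 0.0111 ff 93.08271646499634
shift cm [ -2.8  -14.19   7.06] spin 6.65
```

Request:
move_arm([
  [[-0.2,-1.4,0.2],0.8],
  [[-0.6,-3.2,0.8],1.8],
  [[-1.0,-5.2,1.8],2.8],
  [[-1.4,-7.4,3.0],3.8],
  [[-1.9,-9.6,4.4],4.8],
  [[-2.3,-11.6,5.6],5.8],
  [[-2.6,-13.2,6.6],6.4],
  [[-2.8,-14.2,7.1],6.65],
])

```text
t: 33.0
tcp_pos: [0.4699, -0.2423, 0.1985]
ee_rot: [180.0, -0.1, 166.3]
force: [-0.2, 0.8, -4.3]
gripper_width: 0.0105
finger_force: 93.0
```

Request:
move_arm([
  [[0,0,0],0],
  [[0,0,0],0],
  [[0,0,0],0],
])

```text
t: 33.3
tcp_pos: [0.4705, -0.2403, 0.2006]
ee_rot: [-180.0, 0.1, 166.4]
force: [0.2, -0.8, -3.3]
gripper_width: 0.0112
finger_force: 93.1
```

```bash
python3 - <<'E'
from h import *
C=[.5499,-.2615,np.radians(-13.65)]
delta(*W(C,(-.082,0,.19)),166.35)
f=vision.grab_frame('side')['color']; g=vision.grab_frame('top')['color']
cv2.imwrite('pics/side8.png',f);cv2.imwrite('pics/top8.png',g)
Wd=np.zeros((600,800,3),np.uint8)
Wd[:600,:480]=crop(f,310,210,160,200,3); Wd[:480,480:]=crop(g,350,170,80,120,4)
cv2.imwrite('pics/carton.png',Wd)
E
```

```text
t 33.3 pos [ 0.4705 -0.2403  0.2006] rot [-1.8000e+02  6.0000e-02  1.6641e+02] F [ 0.22 -0.77 -3.28] w 0.0112 ff 93.08382511138916
shift cm [-0.01 -0.19  1.06] spin 0.06
```

View pics/carton.png

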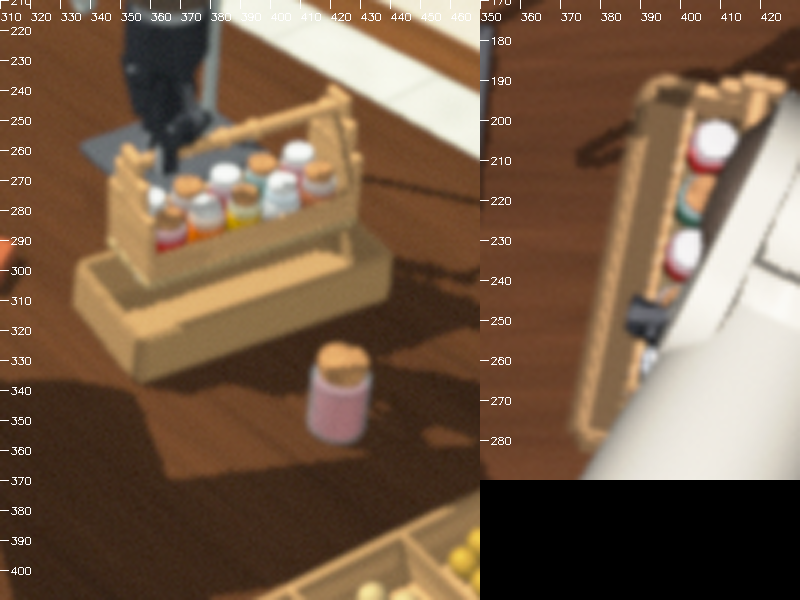

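The carrier is level and parallel above the carton, with side gaps that match the model. Lowering now.

Request:
move_arm([
  [[0,-0.1,0.5],0],
  [[0,-0.2,1.5],0],
  [[0,-0.2,2.8],0],
  [[0,-0.2,4.1],0],
  [[0,-0.2,5.4],0],
  [[0,-0.2,6.5],0],
  [[0,-0.2,7.2],0],
  [[0,-0.2,7.6],0],
])

```text
t: 34.2
tcp_pos: [0.4696, -0.2427, 0.1229]
ee_rot: [180.0, -0.0, 166.4]
force: [-0.2, -0.1, -4.1]
gripper_width: 0.011
finger_force: 93.1
```

Request:
move_arm([
  [[0,0,0.05],0],
  [[0,0,0.15],0],
  [[0,0,0.25],0],
  [[0,0,0.35],0],
  [[0,0,0.45],0],
  [[0,0,0.5],0],
  [[0,0,0.5],0],
])

```text
t: 34.9
tcp_pos: [0.4698, -0.2428, 0.1187]
ee_rot: [-180.0, -0.0, 166.4]
force: [0.9, 0.3, -4.2]
gripper_width: 0.0109
finger_force: 93.1
```

```bash
python3 -c "
from h import *; favg(4); s=readout.sense(); print(s['finger_force'],s['gripper_width'],s['ee_rot'])"
```

```text
t 35.1 tcp [ 0.4698 -0.2428  0.1188] F [ 0.177  0.176 -3.769] sd [0.53 0.55 0.32] T [0.072 0.278 0.007]
93.100905418396 0.011095779793584505 [-1.79998911e+02  3.40753526e-03  1.66357030e+02]
```

Request:
move_arm([
  [[0,0,0.05],0],
  [[0,0,0.1],0],
  [[0,0,0.15],0],
  [[0,0,0.2],0],
  [[0,0,0.25],0],
  [[0,0,0.3],0],
  [[0,0,0.3],0],
])

```text
t: 35.8
tcp_pos: [0.4706, -0.2433, 0.1171]
ee_rot: [-179.9, 0.2, 166.4]
force: [1.0, -2.5, 6.5]
gripper_width: 0.0109
finger_force: 94.3
```

```bash
python3 -c "
from h import *; favg(3)"
```

```text
t 35.95 tcp [ 0.4706 -0.2433  0.1171] F [ 0.785 -1.99   5.547] sd [0.71 0.35 0.36] T [-0.311  0.187 -0.005]
```

Request:
move_arm([
  [[0,0,0.05],0],
  [[0,0,0.1],0],
  [[0,0,0.1],0],
])

```text
t: 36.25
tcp_pos: [0.471, -0.2436, 0.1169]
ee_rot: [-179.9, 0.2, 166.3]
force: [1.7, -2.0, 10.3]
gripper_width: 0.0106
finger_force: 94.8
```

```bash
python3 -c "
from h import *; favg(3)"
```

```text
t 36.4 tcp [ 0.471  -0.2436  0.1169] F [ 1.982 -2.111 10.407] sd [0.26 0.48 0.66] T [-0.319  0.171 -0.023]
```

Floor contact, with a slight roll held in the grip. I'll relieve the press and loosen gradually so it settles flat.

Request:
move_arm([
  [[0,0,-0.1],0],
  [[0,0,-0.15],0],
  [[0,0,-0.15],0],
])

```text
t: 36.7
tcp_pos: [0.4703, -0.2433, 0.1171]
ee_rot: [-179.9, 0.1, 166.3]
force: [0.8, -3.1, 6.1]
gripper_width: 0.0108
finger_force: 94.2
```

Request:
move_arm([
  [[0,0,0],0],
  [[0,0,0],0],
  [[0,0,0],0],
], gripper=1.2, grip_force=20)

```text
t: 37.0
tcp_pos: [0.4704, -0.2432, 0.117]
ee_rot: [-180.0, 0.1, 166.4]
force: [2.1, -3.1, 5.0]
gripper_width: 0.0121
finger_force: 50.1
```

```bash
python3 -c "
from h import *; favg(3);s=readout.sense(); print(s['finger_force'],s['gripper_width'])"
```

```text
t 37.15 tcp [ 0.4704 -0.2432  0.117 ] F [ 1.694 -3.117  6.188] sd [0.58 0.25 0.61] T [-0.492 -0.053 -0.011]
50.09815871715546 0.012764072762764554
```

Request:
move_arm([
  [[0,0,0],0],
  [[0,0,0],0],
  [[0,0,0],0],
], gripper=1.32)

```text
t: 37.45
tcp_pos: [0.4704, -0.2431, 0.1168]
ee_rot: [-180.0, 0.1, 166.4]
force: [2.5, -1.9, 6.4]
gripper_width: 0.013
finger_force: 17.0
```

```bash
python3 -c "
from h import *; favg(3);s=readout.sense(); print(s['finger_force'],s['gripper_width'])"
```

```text
t 37.6 tcp [ 0.4704 -0.2431  0.1168] F [ 2.809 -3.524  5.811] sd [0.37 0.57 0.4 ] T [-0.659 -0.48  -0.044]
16.956556141376495 0.013695673747063942
```

Request:
move_arm([
  [[0,0,-0.05],0],
  [[0,0,-0.1],0],
  [[0,0,-0.1],0],
])

```text
t: 37.9
tcp_pos: [0.4694, -0.2425, 0.1167]
ee_rot: [180.0, -0.1, 166.4]
force: [1.0, -0.9, 0.3]
gripper_width: 0.0131
finger_force: 16.5
```

```bash
python3 - <<'E'
from h import *
favg(3);s=readout.sense(); print(s['finger_force'],s['gripper_width'])
f=vision.grab_frame('side')['color'];cv2.imwrite('pics/side9.png',f)
C=[.5499,-.2615,np.radians(-13.65)]
# compare model-drawn carrier edges: corners of end-board tops / bar ends
for d in(-.105,.105): print(d,proj('side',W(C,(d,0,.119))).round(1))
E
```

```text
t 38.05 tcp [ 0.4694 -0.2425  0.1167] F [ 0.352 -0.964 -1.118] sd [0.37 0.46 0.53] T [-0.076 -0.017 -0.075]
16.40780121088028 0.01310756327474007
-0.105 [355.4 288.1]
0.105 [418.9 269.2]
```

Request:
move_arm([
  [[0,0,0],0],
  [[0,0,0],0],
], gripper=1.4)

```text
t: 38.3
tcp_pos: [0.4697, -0.2426, 0.1171]
ee_rot: [180.0, -0.0, 166.4]
force: [-0.0, 0.9, -1.0]
gripper_width: 0.0141
finger_force: 0.4
```

Request:
move_arm([
  [[0,0,0],0],
  [[0,0,0],0],
], gripper=1.7)

```text
t: 38.5
tcp_pos: [0.4699, -0.2428, 0.1174]
ee_rot: [180.0, 0.0, 166.4]
force: [-1.1, -0.8, 0.1]
gripper_width: 0.0168
finger_force: 0.0
```

Request:
move_arm([
  [[0,0,0],0],
  [[0,0,0],0],
  [[0,0,0],0],
  [[0,0,0],0],
], gripper=5)

```text
t: 38.9
tcp_pos: [0.4698, -0.2428, 0.1173]
ee_rot: [180.0, 0.0, 166.4]
force: [0.4, -0.6, -0.5]
gripper_width: 0.05
finger_force: 0.0
```

```bash
python3 - <<'E'
from h import *
favg(3)
f=vision.grab_frame('side')['color'];cv2.imwrite('pics/side10.png',f)
a=cv2.imread('pics/side9.png')
# flatness: track end-board patches between side8(above) and now
s8=cv2.cvtColor(cv2.imread('pics/side8.png'),cv2.COLOR_BGR2GRAY); g=cv2.cvtColor(f,cv2.COLOR_BGR2GRAY)
for nm,(x0,y0,w,h) in{'far':(408,238,24,34),'near':(344,258,22,34),'jars':(360,262,50,22)}.items():
    T=s8[y0:y0+h,x0:x0+w]; S=g[y0:y0+60+h,x0-12:x0+12+w]
    r=cv2.matchTemplate(S,T,cv2.TM_CCOEFF_NORMED); _,m,_,l=cv2.minMaxLoc(r); print(nm,m,l[0]-12,l[1])
E
```

```text
t 39.05 tcp [ 0.4698 -0.2428  0.1173] F [ 0.254 -0.021 -0.097] sd [0.45 0.32 0.13] T [ 0.025 -0.023 -0.018]
far 0.8338193297386169 -2 25
near 0.7503938674926758 -1 25
jars 0.7865486741065979 -1 24
```

Request:
move_arm([
  [[0,0,-0.5],0],
  [[0,0,-2],0],
  [[0,0,-4.5],0],
  [[0,0,-8],0],
  [[0,0,-12],0],
  [[3,0,-15],0],
  [[7,0,-16],0],
  [[11,0,-16],0],
])

```text
t: 39.9
tcp_pos: [0.3623, -0.2167, 0.2803]
ee_rot: [-179.9, 0.2, 166.4]
force: [-1.3, -0.1, -0.9]
gripper_width: 0.0497
finger_force: 0.0
```

Request:
move_arm([
  [[3,0,0],0],
  [[7,0,0],0],
  [[10,0,0],0],
  [[10,0,0],0],
  [[10,0,0],0],
])

```text
t: 40.4
tcp_pos: [0.2656, -0.1933, 0.2787]
ee_rot: [-179.9, 0.2, 166.3]
force: [0.2, -0.8, -0.7]
gripper_width: 0.0499
finger_force: 0.0
```

```bash
python3 - <<'E'
from h import *
delta(.3,-.2,.27,166)
g=vision.grab_frame('top')['color'];cv2.imwrite('pics/top11.png',g); f=vision.grab_frame('side')['color'];cv2.imwrite('pics/side11.png',f)
C=[.5499,-.2615,np.radians(-13.65)]
# rectify plane z=.055 in carton frame from top view, 2 px/mm -> print R profile across the carton (rim and carrier edges)
t0=cv2.imread('pics/top0.png')
def prof(im,pts): 
    q=np.array([proj('top',p) for p in pts],np.float32); return cv2.remap(im,q[:,:1].copy(),q[:,1:].copy(),cv2.INTER_LINEAR)[:,0,2].tolist()
ys=np.arange(-.08,.081,.005)
print((ys*1000).astype(int).tolist())
for x in(-.06,0,.06): print('across x=',x,prof(g,[W(C,(x,y,.055)) for y in ys])); print('     before',prof(t0,[W(C,(x,y,.055)) for y in ys]))
# carrier fit on bar: z=.119 line
for x in(-.08,.0,.08): print('bar',x,prof(g,[W(C,(x,y,.126)) for y in np.arange(-.02,.021,.0025)]))
a=cv2.absdiff(g,t0).max(2)
for nm,uv in(('mug',(158,229)),('jar',(465,253)),('clay',(339,292))): print(nm,a[uv[1]-12:uv[1]+12,uv[0]-12:uv[0]+12].mean().round(1))
E
```

```text
t 40.4 pos [ 0.2656 -0.1933  0.2787] rot [-1.7994e+02  1.6000e-01  1.6632e+02] F [ 0.16 -0.85 -0.67] w 0.0499 ff 0.0
shift cm [-3.49  0.17  0.88] spin 0.32
[-80, -75, -69, -64, -59, -54, -49, -44, -39, -34, -29, -24, -19, -14, -9, -4, 0, 5, 10, 15, 20, 25, 30, 35, 40, 45, 50, 55, 60, 65, 70, 75, 80]
across x= -0.06 [60, 60, 62, 107, 183, 162, 100, 120, 136, 177, 151, 176, 205, 192, 218, 232, 171, 133, 157, 183, 193, 183, 156, 159, 205, 139, 129, 132, 167, 185, 154, 120, 108]
     before [60, 59, 63, 106, 183, 166, 150, 202, 216, 217, 216, 218, 217, 218, 217, 217, 216, 217, 216, 217, 217, 217, 210, 157, 129, 127, 129, 130, 167, 184, 154, 120, 107]
across x= 0 [64, 63, 62, 98, 176, 168, 102, 118, 126, 137, 136, 200, 219, 193, 221, 232, 188, 221, 242, 244, 244, 243, 211, 195, 208, 138, 128, 129, 157, 189, 161, 123, 109]
     before [63, 63, 62, 97, 174, 172, 150, 200, 215, 215, 216, 216, 216, 216, 216, 216, 216, 215, 215, 215, 216, 216, 215, 187, 133, 127, 128, 128, 156, 189, 161, 122, 109]
across x= 0.06 [64, 62, 61, 85, 156, 171, 101, 111, 131, 161, 126, 136, 163, 167, 221, 230, 164, 129, 143, 170, 182, 177, 160, 172, 201, 138, 127, 128, 147, 186, 169, 127, 105]
     before [64, 60, 62, 84, 155, 175, 143, 188, 214, 215, 214, 215, 215, 215, 214, 215, 214, 216, 215, 216, 215, 215, 214, 192, 137, 128, 128, 128, 146, 186, 169, 124, 105]
bar -0.08 [115, 125, 131, 138, 147, 157, 174, 209, 233, 235, 219, 184, 151, 139, 138, 134, 124]
bar 0.0 [115, 119, 127, 144, 152, 156, 181, 212, 233, 234, 218, 175, 148, 131, 114, 97, 87]
bar 0.08 [120, 128, 133, 136, 140, 151, 182, 220, 234, 230, 204, 167, 139, 125, 124, 128, 134]
mug 1.6
jar 1.5
clay 1.5
```

```bash
python3 -c "
from bench import workorder; print(workorder.sign_off())"
```

```text
the job is handed in; nothing more can be done
None
```

The carrier was hung on the scale hook, left hanging still and untouched for about 3.5 s, then lifted off and set down flat inside the carton. I handed it in at about 40.5 s; the mug, jar and clay block had not moved, but the wrist vibrated slightly while I eased the weight onto the hook, and I could not measure the hook's speed directly.

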